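# Clamp a soldering block under the spring flap of the dressing jig

## Robot

A 6-joint arm with a two-finger parallel gripper is mounted at the origin on a cart in front of the work surface, level with it; the furniture and walls round the work are solid. World frame = base frame: x ahead of the robot, y to its left, z up, the work surface at z = 0. Lengths are in mm, angles in degrees, forces in N, time in s.
With the tool pointing down it reaches from about 350 to 850 mm from the base axis. Payload 8.1 kg.
Tool frame: the origin (TCP) lies midway between the tips of the shut fingers; the grasp point (between the pads) lies 19 mm behind it; z points along the fingers, y is the line along which they close (so a half turn about z gives the same grasp; the last joint's range is limited). The gripper opens to 85 mm and grips with 20 to 120 N. Pads are 22 mm wide; open, the fingers measure 114 mm over their backs; the gripper's body (76 mm by 85 mm) begins 54 mm behind the grasp point. The pads swing forward as they close: fully open they stand 13 mm farther back than shut.
Start: joints at [59.164, 7.471, 85.268, -0, 87.261, -4.893], TCP at [262.471, 539.55, 231.292] pointing down, gripper open.
Joint ranges: [-169.43, 169.43], [-51.17, 129.36], [1.28, 143.12], [-76.62, 256.62], [0, 156.53], [-152.29, 152.29]. Speed limits (degrees/s): [136.94, 136.94, 159.86, 180, 180, 180].

## Interface

Orientations are given as [roll, pitch, yaw] about the fixed x, y, z axes, in that order (R = Rz(yaw) Ry(pitch) Rx(roll)).
In Python, from bench import sense, snapshot, camera_params, hand_in, masks_of, pinpoint gives the robot as it stands.
- The arm moves only by the tool step_arm, never from a script. Its argument "targets" is a list of rows, each an object with "angular": the turn, a rotation vector about the tool's x, y, z scaled (see below), a list of three; "dp": the shift along the tool's x, y, z scaled (see below), a list of three; "fingers": the closure, from 0 (fully open) to 1 (shut). A call has exactly 8 rows; each row is the pose to reach, as a shift and turn from the pose commanded when the call began, along the tool's axes at that moment, turning the shorter way round; what a row does not reach only later rows make up. The controller multiplies each number of a shift by 0.2 m and each number of a turn by 180 degrees. A row lasts 1/8 s, in which the tool goes at most 62.5 mm and 10.7 degrees, less where a joint would pass 70% of its speed; a pose out of reach is approached as far as the arm can. A call with a number of a shift or a turn outside -1 to 1 is refused whole. A call with a gripper value outside its range is refused whole. The fingers move at their own pace and stop on an object; "newtons" is the grip in N (left out, the last holds). Time passes only in rows, so rows that repeat a pose let the fingers close, or fill a call up. It gives the time, the measured TCP pose, the force, the opening and the grip force at its end, in the units of the state.
- sense(): the state, without advancing time (a new reading comes with each control period).
- snapshot(name): name is "scene" or "top"; returns the picture (384x512x3 uint8, blue, green, red); there is no depth.
- camera_params(name): a dict with "vfov" (degrees; the focal length in pixels is half the picture's height over the tangent of half this angle, whatever the lens; pixels are square), "cx", "cy" (the principal point, pixels), "R" (3x3) and "t" (3): a world point X has camera coordinates R X + t. Camera axes: x right, y down, z forward; pixel columns grow to the right and rows downward; lengths in mm; the calibration is good to about 2 mm. A picture is of the moment at which its call begins. camera_params takes no time and is no camera call.
- hand_in(): hands the job in; it is judged then, once.
Trained networks look in the newest picture that a camera, given by its name, has taken for a name from the list of things; names that differ only in an ending like _2 or _b are one class to them, and where a whole thing is asked for, a point or a joint stands for the part that bears it (a point fixed in the world has none). Each returns a list of dicts, best first, with "conf" (0 to 1); they miss things now and then, are a little off and sometimes report something else, mostly with a low value. They report only what shows in the picture. A call takes as long as a camera call. They do not tell look-alikes from the thing itself.
- masks_of(camera, label): "pixels" (384x512 bool, what is visible of it) and "at" ([column, row] in pixels, amid what is visible of it).
- pinpoint(camera, label): "at" ([column, row] in pixels: a listed point, or the origin of a listed thing).
The state is a dict: "time": time; "joint_pos": joint angles; "qd": joint speeds; "joint_efforts": joint torques, N m; "tool_pos": TCP position; "tcp_rot": TCP orientation; "ft_force": force on the tool from outside, world axes, zero at the start; "wrist_torque": the same for the moment, N m; "finger_gap": finger opening in mm; "grip_force": force on a finger pad.
Only numpy, scipy, OpenCV 4.12 (cv2) and the standard library are available. Lean on these libraries where they do the work, as an engineer would, in place of code of your own. Each camera call takes 0.05 s, during which the arm holds its last target. There are 200 camera calls.

## Task

Load the pale soldering block into the dressing jig so that it can be filed flat: press the ribbed black treadle down with one fingertip to hold the blue spring flap open, and while it is held push the block along its channel with the other fingertip, under the flap, fully home against the back stop. Then let go of both, so that the flap closes down on the block and clamps it. Only press and push: never lift or tip the block, and leave the melting dish, the cast bar and the hammer where they are.

Things in the scene. Friction and masses are not known exactly. Their poses are not given: they have to be found in the camera images.
- jig: Dressing jig, fixed: plywood base with a straight channel along its x. Origin: on the worktop, on the channel's middle line, below the front face of the flap. x points along the channel, the way the block is pushed; y to the side of the treadle; z up. Channel floor 20 mm above the worktop, x = -125 to +55 mm; steel guide strips, inner faces at y = -26 and +26 mm, tops 28 mm above the worktop.
- foot (a point): Middle of the bottom of the blue flap's foot, which bars the channel while the flap is shut: foot x 0 to 8 mm, y -24 to -8 mm in the jig, bottom 25 mm above the worktop. The flap covers x = 0 to 40 mm, top 49 mm above the worktop (about 85 mm when open).
- flap (a joint): Hinge of the blue flap and its treadle (one rocker; hinge axis along the jig's x at y = +45 mm, 24 mm above the worktop). 0 rad = shut by its spring, 0.5 = fully open, at its stop: treadle level, foot some 10 mm above the block's top. Pressing the treadle opens it: about 3 N at its middle to start, 7 N to hold fully open. Let go, it shuts at once; resting on the seated block it reads 0.24 to 0.3.
- treadle (a point): Middle of the top of the treadle's ribbed black pad, 106 mm along the jig's x (x = -118 to -13 mm), 34 mm wide. Flap shut: slopes up by 0.5 rad away from the channel, this point at jig y = +73 mm, 42 mm above the worktop. Fully pressed: level, y = +78 mm, top 27 mm above the worktop. A fingertip can slide along it while pressing.
- block_mid (a point): Centre of the pale grey-white broken soldering block (half-way up), 64 mm long, 44 mm wide, 18 mm high, 65 g, loose, irregular: between the guide strips it may turn up to 0.25 rad as it is pushed, which does no harm. It stands on the channel floor in front of the flap, its long side along the channel (its own y axis lies along the jig's x).
- seat (a point): Point fixed to the jig (x = +4 mm, y = 0, 29 mm above the worktop) where the block's centre lies when the block is fully home against the back stop (steel bar across the channel, face at x = +36 mm, 16 mm high). About 28 mm of the block then still stick out in front of the flap: no finger need go under the flap.
- dish: Bystander: grey melting dish, 51 mm across, 24 mm high, loose on the worktop beside the jig. Origin at the centre of its underside.
- bar: Bystander: small silvery cast bar, 22x42x10 mm, loose on the worktop beside the jig. Origin at the centre of its underside.
- hammer: Bystander: chasing hammer, 216x65x27 mm, loose behind the jig. Origin at the centre of its underside.
There are look-alikes about, which are no part of the job. What is shaped like the part that bears block_mid but green or turquoise is not meant.

How it is judged:
By the outcome, as a careful person would: the job done as asked, in the order asked, and still so for the second after the job is handed in, with the robot touching nothing.
It also fails if it takes over 48 s, if anything falls off the work surface, if the arm or the gripper's body presses on something with over 40 N, if the wrist force passes 120 N, or if a joint passes its speed limit or range.

## Working session

There is one attempt and no reset: what is moved stays moved. The work goes in short steps, Python scripts to look and compute and a tool call to move; the robot and the scene stay as the last step left them, time stands still between calls to the robot, and variables do not carry over. Pictures are saved under pics/ and viewed, at most 10 in all, crops included, and the job is handed in when it is done.

Besides the shell and the picture viewer there is one more tool, called after "Emit:" by a JSON object that holds its "op" and its "data". step_arm: Moves the arm, as the interface text tells. Its arguments: {"type":"object","properties":{"targets":{"type":"array","items":{"type":"object","properties":{"angular":{"type":"array","items":{"type":"number","minimum":-1,"maximum":1}},"dp":{"type":"array","items":{"type":"number","minimum":-1,"maximum":1}},"fingers":{"type":"number"}}}},"newtons":{"type":"number"}},"required":["targets"]}

```bash
mkdir -p pics; cat > h.py <<'E'
import numpy as np,cv2
from bench import *
def ray(cam,uv):
    p=camera_params(cam);f=192/np.tan(np.radians(p['vfov']/2))
    R=np.array(p['R']);t=np.array(p['t'])
    d=R.T@np.array([(uv[0]-p['cx'])/f,(uv[1]-p['cy'])/f,1]);return -R.T@t,d
def atz(cam,uv,z):
    c,d=ray(cam,uv);return c+d*(z-c[2])/d[2]
def proj(cam,X):
    p=camera_params(cam);f=192/np.tan(np.radians(p['vfov']/2))
    q=np.array(p['R'])@np.array(X)+np.array(p['t']);return q[:2]/q[2]*f+[p['cx'],p['cy']]
E
python3 - <<'E'
from h import *
Z={'foot':25,'treadle':42,'block_mid':29,'seat':29,'jig':0,'dish':0,'bar':0,'hammer':0}
for c in ['scene','top']:
    im=snapshot(c);cv2.imwrite(f'pics/{c}1.png',im)
    print(c,camera_params(c))
    for n in Z:
        for r in pinpoint(c,n)[:4]: print(n,np.round(r['at']),round(r['conf'],2),atz(c,r['at'],Z[n]).round(0))
print(sense())
E
```

```text
scene {'vfov': 49.7599512137414, 'cx': 254.79380363573952, 'cy': 190.53196342524356, 'R': array([[ 0.38001861, -0.92483489,  0.01631802],
       [-0.48542376, -0.21441758, -0.84757824],
       [ 0.7873688 ,  0.31417435, -0.5304195 ]]), 't': array([-199.33020666,  359.0304039 ,  736.6062597 ])}
foot [219. 204.] 0.68 [560. 127.  25.]
treadle [184. 203.] 0.86 [501. 208.  42.]
block_mid [209. 208.] 0.67 [523. 141.  29.]
block_mid [346. 257.] 0.5 [ 472. -263.   29.]
block_mid [174. 186.] 0.48 [584. 295.  29.]
block_mid [208. 184.] 0.48 [641. 206.  29.]
seat [215. 201.] 0.57 [563. 141.  29.]
jig [216. 212.] 0.66 [554. 134.   0.]
dish [240. 222.] 0.4 [536.  51.   0.]
bar [225. 234.] 0.38 [469.  64.   0.]
top {'vfov': 45.57070674530506, 'cx': 257.08438976882405, 'cy': 192.9869319629616, 'R': array([[-0.0219101 , -0.99954121,  0.02091213],
       [-0.99462208,  0.01967484, -0.10168493],
       [ 0.10122684, -0.02302759, -0.99459683]]), 't': array([  25.39630958,  609.16759685, 1175.50917203])}
foot [220. 211.] 0.78 [565. 111.  25.]
foot [212. 210.] 0.73 [568. 134.  25.]
foot [238. 245.] 0.24 
[... 414 characters left out ...]
 [817.  30.   0.]
{'time': 0.9, 'joint_pos': array([ 5.91643036e+01,  7.47052639e+00,  8.52655051e+01,  1.08714355e-03,
        8.72629732e+01, -4.89268858e+00]), 'qd': array([0.04709942, 0.05027436, 0.06650481, 0.03945849, 0.08638267,
       0.06010568]), 'joint_efforts': array([ 3.53374189e-04, -5.69304156e+01, -5.00875103e+01, -1.96717456e-04,
        7.27430179e-04, -4.39837606e-05]), 'tool_pos': array([262.46304046, 539.56356546, 231.3209193 ]), 'tcp_rot': array([ 1.79998916e+02, -9.97059187e-04,  1.54056940e+02]), 'ft_force': array([-0.37136184, -1.32281086, -0.33495025]), 'wrist_torque': array([ 0.00796075, -0.0031685 , -0.04096931]), 'grip_force': 0.0, 'finger_gap': 85.3720695996454}
```

View pics/scene1.png

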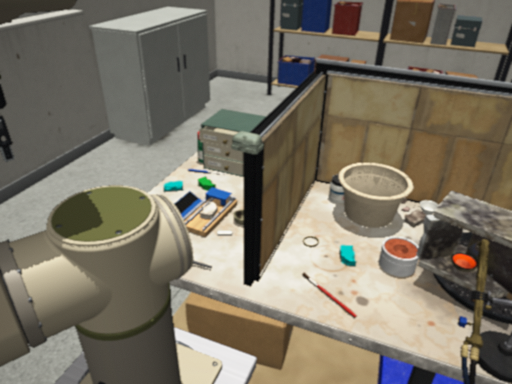

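View pics/top1.png

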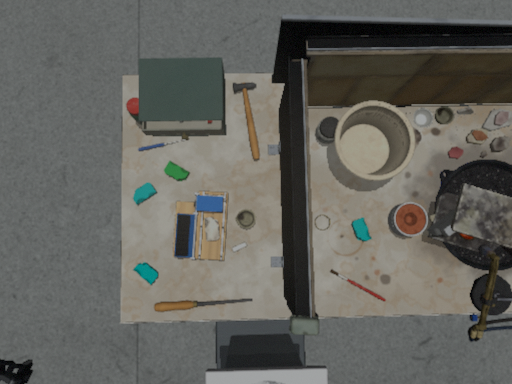

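The top picture shows the jig at about (208,225), with the blue flap at (210,204), the black treadle at (185,235) and the pale block at (211,230).

Candidates for block_mid, top view:
- pale piece in the channel (211,230)
- turquoise (145,193), (147,272) and (361,230)
- green (177,171)

I choose the pale one in the channel. Next I'll check it in a close crop.

```bash
python3 - <<'E'
from h import *
from scipy.optimize import least_squares
J={'foot':(4,-16,25),'treadle':(-65.5,73,42),'seat':(4,0,29),'jig':(0,0,0)}
obs=[];bl=[];by={}
for k in range(3):
  for c in ['scene','top']:
    im=snapshot(c)
    for n in list(J)+['block_mid']:
        for r in pinpoint(c,n):
            g=atz(c,r['at'],J.get(n,(0,0,29))[2])
            if n in J and r['conf']>.4: obs.append((c,n,r['at'],r['conf']))
            if n=='block_mid' and abs(g[0]-515)<25 and abs(g[1]-140)<20: bl.append((c,r['at']))
def w(p,q):
    a=p[2];return [p[0]+q[0]*np.cos(a)-q[1]*np.sin(a),p[1]+q[0]*np.sin(a)+q[1]*np.cos(a),q[2]]
f=lambda p:np.concatenate([(proj(c,w(p,J[n]))-at) for c,n,at,_ in obs])
s=least_squares(f,[563,133,0],loss='soft_l1',x_scale=[1,1,.02]);p=s.x
print(p,np.degrees(p[2]))
for o,r in zip(obs,f(p).reshape(-1,2)): print(o[0],o[1],np.round(o[2]),r.round(1))
for c,a in bl: print(c,a,atz(c,a,29).round(1))
# crops with overlay
im=cv2.resize(snapshot('top')[180:275,160:260],None,fx=8,fy=6*8/6,interpolation=cv2.INTER_CUBIC)[:600]
im=cv2.resize(snapshot('top')[185:270,160:270],None,fx=7,fy=7,interpolation=cv2.INTER_CUBIC)
raw=im.copy()
def poly(pts,col):
    q=np.array([(proj('top',w(p,x))-[160,185]+.5)*7 for x in pts]).astype(int);cv2.polylines(im,[q],True,col,1)
poly([(-125,-26,28),(36,-26,28),(36,26,28),(-125,26,28)],(0,0,255))
poly([(0,-26,49),(40,-26,49),(40,26,49),(0,26,49)],(0,255,255))
t=lambda x,d:(x,73+d*np.cos(.5),42+d*np.sin(.5))
poly([t(-118,-17),t(-13,-17),t(-13,17),t(-118,17)],(0,255,0))
cv2.imwrite('pics/crop.png',im)
E
```

```text
[ 5.64768295e+02  1.32921074e+02 -5.29837184e-02] -3.0357434493214797
scene foot [220. 205.] [ 3.5 -1.9]
scene treadle [185. 202.] [-0.6  0.1]
scene jig [215. 204.] [3.4 5.3]
scene jig [218. 208.] [0.9 1.2]
top foot [220. 209.] [-1.6  0.7]
top treadle [181. 234.] [1.  0.5]
top seat [213. 209.] [-1.2  0.1]
scene foot [222. 203.] [1.9 0.6]
scene treadle [183. 203.] [ 1.  -0.4]
scene seat [217. 204.] [ 1.3 -3.7]
scene jig [216. 209.] [2.1 0.7]
top foot [219. 209.] [-0.8  0.7]
top foot [248. 123.] [-30.2  86.7]
top treadle [182. 236.] [ 0.5 -0.5]
top seat [213. 230.] [ -1.2 -20.7]
top seat [213. 210.] [-1.2 -0.7]
top jig [210. 210.] [2.6 2. ]
top jig [218. 209.] [-5.2  2.2]
scene foot [222. 207.] [ 1.3 -3.8]
scene treadle [184. 205.] [-0.3 -2.5]
scene seat [216. 206.] [ 2.4 -5.1]
top foot [220. 208.] [-1.6  2.1]
top seat [212. 210.] [ 0.1 -0.6]
top jig [213. 209.] [-0.4  2.4]
scene [210.1, 209.3] [519.6 135.4  29. ]
top [210.0, 230.0] [514.9 137.9  29. ]
scene [208.8, 209.0] [519.5 139.5  29. ]
top [212.0, 227.0] [522.6 132.6  29. ]
scene [210.4, 209.0] [521.3 135.3  29. ]
top [210.8, 224.9] [528.2 135.7  29. ]
```

View pics/crop.png

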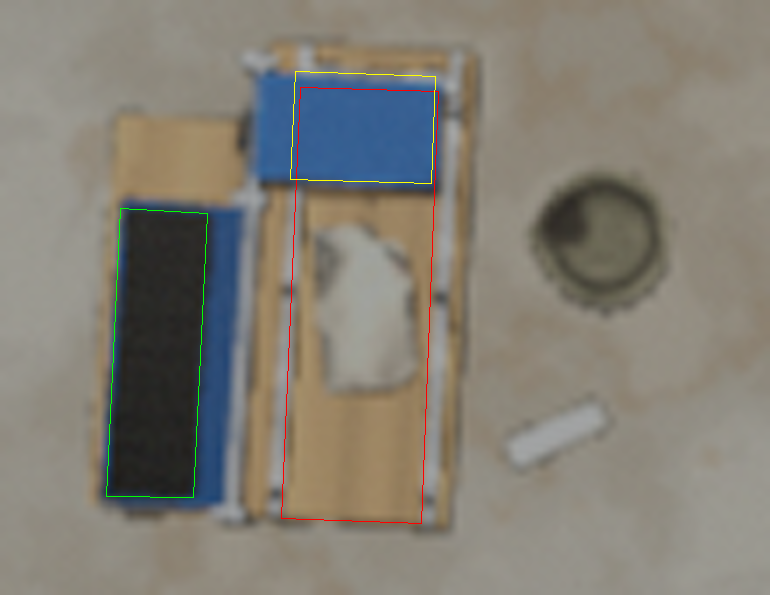

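The crop confirms the pale block in the channel: crop x 315–415, y 225–390, with its rear edge at about row 390. The model overlay fits within about 2 mm if the yaw is nearer −4°.

```bash
cat >> h.py <<'E'
JP=np.array([563.,131.8,np.radians(-4)])
c_,s_=np.cos(JP[2]),np.sin(JP[2])
def j2w(q): return np.array([JP[0]+q[0]*c_-q[1]*s_,JP[1]+q[0]*s_+q[1]*c_,q[2]])
def w2j(X): d=np.array(X)-[JP[0],JP[1],0];return np.array([d[0]*c_+d[1]*s_,-d[0]*s_+d[1]*c_,d[2]])
from scipy.spatial.transform import Rotation as Ro
def plan(q,yaw=176.):
    s=sense();R=Ro.from_euler('xyz',s['tcp_rot'],degrees=True);G=Ro.from_euler('xyz',[180,0,yaw],degrees=True)
    d=R.inv().apply(j2w(q)-s['tool_pos'])/200; a=(R.inv()*G).as_rotvec(degrees=True)/180
    print('dp',d.round(4),'ang',a.round(4),'t',s['time'],'jig tcp',w2j(s['tool_pos']).round(1),s['ft_force'].round(1))
E
python3 - <<'E'
from h import *
px=lambda u,v:(160+u/7-.5,185+v/7-.5)
for n,u,v,z in [('rear',370,390,36),('front',350,225,36),('L',316,300,36),('R',415,350,36),('flapR',436,187,49),('stripLb',281,500,28),('stripRb',423,500,28),('stripLt',300,195,28),('stripRt',440,195,28),('padBL',106,497,50),('padTR',207,210,34),('padBR',193,497,34)]:
    print(n,w2j(atz('top',px(u,v),z)).round(1))
plan((-104,37,150))
E
```

```text
rear [-74.6  -5.4  36. ]
front [-13.9   5.5  36. ]
L [-42.4  16.5  36. ]
R [-59.1 -21.2  36. ]
flapR [  1.  -26.4  49. ]
stripLb [-116.9   25.8   28. ]
stripRb [-114.4  -26.8   28. ]
stripLt [-3.2 25.6 28. ]
stripRt [ -0.7 -26.8  28. ]
padBL [-117.9   87.2   50. ]
padTR [-10.9  59.2  34. ]
padBR [-117.    57.7   34. ]
dp [-1.6918 -1.1986  0.4065] ang [-0.     -0.     -0.1219] t 2.8 jig tcp [-328.3  385.8  231.3] [ 0.2 -0.3 -0.5]
```

Emit:
{"op": "step_arm", "data": {"targets": [{"dp": [-0.2,-0.14,0],"angular": [0,0,-0.03],"fingers": 0.25},{"dp": [-0.4,-0.28,0],"angular": [0,0,-0.06],"fingers": 0.25},{"dp": [-0.6,-0.42,0],"angular": [0,0,-0.09],"fingers": 0.25},{"dp": [-0.8,-0.56,0],"angular": [0,0,-0.122],"fingers": 0.25},{"dp": [-0.95,-0.68,0],"angular": [0,0,-0.122],"fingers": 0.25},{"dp": [-1,-0.72,0],"angular": [0,0,-0.122],"fingers": 0.25},{"dp": [-1,-0.72,0],"angular": [0,0,-0.122],"fingers": 0.25},{"dp": [-1,-0.72,0],"angular": [0,0,-0.122],"fingers": 0.25}]}}

```text
time: 3.8
tool_pos: [378.9, 323.5, 231.3]
tcp_rot: [180.0, -0.0, 176.1]
ft_force: [0.6, 0.4, 0.4]
finger_gap: 64.3
grip_force: 0.0
```

```bash
python3 - <<'E'
from h import *
plan((-94,36,90)); s=sense();print(s['finger_gap'],s['tool_pos'],s['tcp_rot'])
E
```

```text
dp [-0.5147 -0.7128  0.7062] ang [ 0.0001 -0.0001  0.0003] t 3.8 jig tcp [-197.   178.4  231.3] [0.6 0.4 0.4]
64.33315659025598 [378.88368084 323.50616367 231.32095568] [ 1.79974975e+02 -1.36722183e-02  1.76057174e+02]
```

Emit:
{"op": "step_arm", "data": {"targets": [{"dp": [-0.13,-0.18,0.1],"angular": [0,0,0],"fingers": 0.25},{"dp": [-0.26,-0.36,0.25],"angular": [0,0,0],"fingers": 0.25},{"dp": [-0.4,-0.54,0.4],"angular": [0,0,0],"fingers": 0.25},{"dp": [-0.515,-0.713,0.5],"angular": [0,0,0],"fingers": 0.25},{"dp": [-0.515,-0.713,0.6],"angular": [0,0,0],"fingers": 0.25},{"dp": [-0.515,-0.713,0.706],"angular": [0,0,0],"fingers": 0.25},{"dp": [-0.515,-0.713,0.706],"angular": [0,0,0],"fingers": 0.25},{"dp": [-0.515,-0.713,0.706],"angular": [0,0,0],"fingers": 0.25}]}}

```text
time: 4.8
tool_pos: [472.4, 174.1, 90.8]
tcp_rot: [180.0, 0.0, 176.1]
ft_force: [0.0, 0.2, 0.1]
finger_gap: 64.0
grip_force: 0.0
```

```bash
python3 - <<'E'
from h import *
plan((-94,36,55))
a=cv2.resize(snapshot('top')[170:290,140:280],None,fx=5,fy=5,interpolation=cv2.INTER_CUBIC)
b=cv2.resize(snapshot('scene')[150:260,150:270],None,fx=5,fy=5,interpolation=cv2.INTER_CUBIC)
cv2.imwrite('pics/c1.png',b)
E
```

```text
dp [0.0034 0.0007 0.1792] ang [0.0001 0.0002 0.0005] t 4.8 jig tcp [-93.3  35.8  90.8] [0.  0.2 0.1]
```

View pics/c1.png

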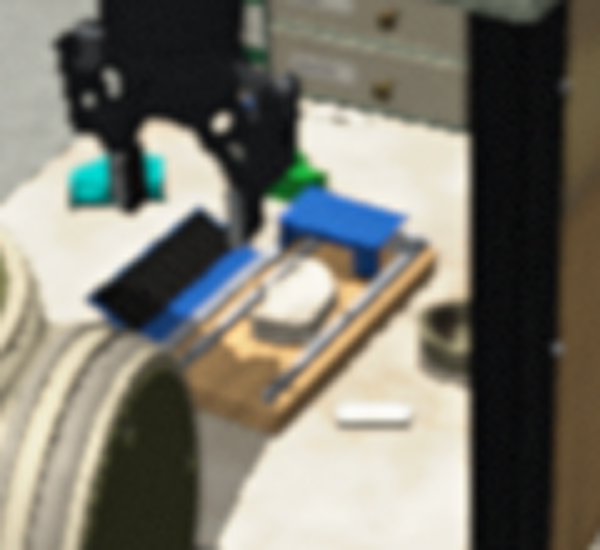

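The scene crop shows both fingers hanging above the jig, with the tips at crop (130,205) and (240,240). The treadle, the block and the shut flap are clear beneath. Now I'll descend.

Emit:
{"op": "step_arm", "data": {"targets": [{"dp": [0,0,0.06],"angular": [0,0,0],"fingers": 0.25},{"dp": [0,0,0.12],"angular": [0,0,0],"fingers": 0.25},{"dp": [0,0,0.16],"angular": [0,0,0],"fingers": 0.25},{"dp": [0,0,0.19],"angular": [0,0,0],"fingers": 0.25},{"dp": [0,0,0.21],"angular": [0,0,0],"fingers": 0.25},{"dp": [0,0,0.23],"angular": [0,0,0],"fingers": 0.25},{"dp": [0,0,0.24],"angular": [0,0,0],"fingers": 0.25},{"dp": [0,0,0.24],"angular": [0,0,0],"fingers": 0.25}]}}

```text
time: 5.9
tool_pos: [472.2, 173.2, 42.1]
tcp_rot: [180.0, -0.0, 176.0]
ft_force: [0.7, -0.0, 0.3]
finger_gap: 64.2
grip_force: 0.0
```

```bash
python3 - <<'E'
from h import *
plan((-94,36,27));print(sense()['wrist_torque'])
E
```

```text
dp [0.0025 0.0053 0.0754] ang [ 0.     -0.      0.0001] t 5.9 jig tcp [-93.5  34.9  42.1] [ 0.7 -0.   0.3]
[-0.00088006  0.03494549 -0.06970199]
```

Emit:
{"op": "step_arm", "data": {"targets": [{"dp": [0,0.005,0.01],"angular": [0,0,0],"fingers": 0.25},{"dp": [0,0.005,0.02],"angular": [0,0,0],"fingers": 0.25},{"dp": [0,0.005,0.03],"angular": [0,0,0],"fingers": 0.25},{"dp": [0,0.005,0.04],"angular": [0,0,0],"fingers": 0.25},{"dp": [0,0.005,0.05],"angular": [0,0,0],"fingers": 0.25},{"dp": [0,0.005,0.055],"angular": [0,0,0],"fingers": 0.25},{"dp": [0,0.005,0.06],"angular": [0,0,0],"fingers": 0.25},{"dp": [0,0.005,0.06],"angular": [0,0,0],"fingers": 0.25}]}}

```text
time: 6.9
tool_pos: [472.6, 174.3, 30.3]
tcp_rot: [180.0, 0.0, 176.0]
ft_force: [0.7, 2.0, 5.0]
finger_gap: 63.8
grip_force: 2.0
```

```bash
python3 - <<'E'
from h import *
plan((-94,36,22));print(sense()['wrist_torque'])
E
```

```text
dp [ 0.0042 -0.0002  0.0414] ang [0.0001 0.0002 0.0001] t 6.9 jig tcp [-93.2  36.   30.3] [0.7 2.  5. ]
[ 0.39676434 -0.20323602 -0.02073033]
```

Emit:
{"op": "step_arm", "data": {"targets": [{"dp": [0,0,0.005],"angular": [0,0,0],"fingers": 0.25},{"dp": [0,0,0.01],"angular": [0,0,0],"fingers": 0.25},{"dp": [0,0,0.015],"angular": [0,0,0],"fingers": 0.25},{"dp": [0,0,0.02],"angular": [0,0,0],"fingers": 0.25},{"dp": [0,0,0.025],"angular": [0,0,0],"fingers": 0.25},{"dp": [0,0,0.03],"angular": [0,0,0],"fingers": 0.25},{"dp": [0,0,0.03],"angular": [0,0,0],"fingers": 0.25},{"dp": [0,0,0.03],"angular": [0,0,0],"fingers": 0.25}]}}

```text
time: 7.9
tool_pos: [472.6, 174.7, 24.6]
tcp_rot: [179.9, 0.0, 176.0]
ft_force: [-0.8, 3.5, 5.9]
finger_gap: 63.9
grip_force: 2.9
```

```bash
python3 - <<'E'
from h import *
plan((-94,36,20));print(sense()['wrist_torque'])
b=cv2.resize(snapshot('scene')[150:260,150:270],None,fx=5,fy=5,interpolation=cv2.INTER_CUBIC)
cv2.imwrite('pics/c2.png',b)
E
```

```text
dp [ 0.0042 -0.0026  0.0227] ang [0.0003 0.0002 0.0001] t 7.9 jig tcp [-93.2  36.5  24.6] [-0.8  3.5  5.9]
[ 0.85049785 -0.04700444  0.02737106]
```

View pics/c2.png

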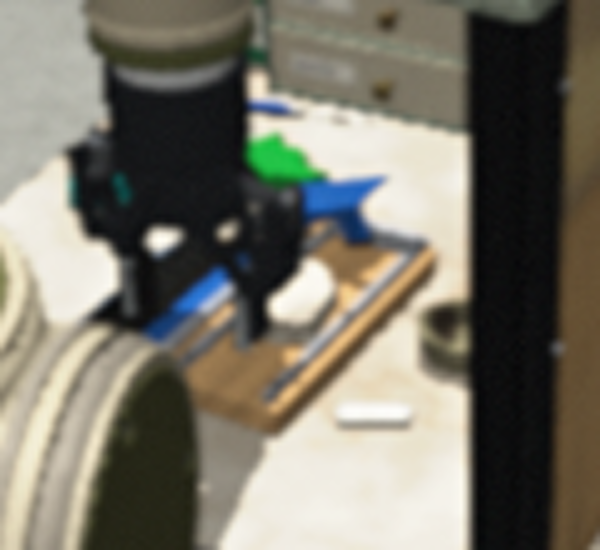

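The picture shows the flap partly open at crop (345,195), and the pushing finger standing in the channel just behind the block at (250,320). I'll press further.

Emit:
{"op": "step_arm", "data": {"targets": [{"dp": [0,0,0.003],"angular": [0,0,0],"fingers": 0.25},{"dp": [0,0,0.006],"angular": [0,0,0],"fingers": 0.25},{"dp": [0,0,0.009],"angular": [0,0,0],"fingers": 0.25},{"dp": [0,0,0.012],"angular": [0,0,0],"fingers": 0.25},{"dp": [0,0,0.014],"angular": [0,0,0],"fingers": 0.25},{"dp": [0,0,0.015],"angular": [0,0,0],"fingers": 0.25},{"dp": [0,0,0.015],"angular": [0,0,0],"fingers": 0.25},{"dp": [0,0,0.015],"angular": [0,0,0],"fingers": 0.25}]}}

```text
time: 8.95
tool_pos: [472.6, 175.1, 21.7]
tcp_rot: [179.9, 0.0, 176.0]
ft_force: [-0.7, 5.0, 7.7]
finger_gap: 63.8
grip_force: 3.5
```

```bash
python3 - <<'E'
from h import *
plan((-94,36,20));print(sense()['wrist_torque'])
E
```

```text
dp [ 0.0042 -0.0045  0.0085] ang [0.0005 0.0003 0.0001] t 8.95 jig tcp [-93.2  36.9  21.7] [-0.7  5.   7.7]
[1.20797276 0.07464713 0.00963326]
```

Emit:
{"op": "step_arm", "data": {"targets": [{"dp": [0,0,0.003],"angular": [0,0,0],"fingers": 0.25},{"dp": [0,0,0.006],"angular": [0,0,0],"fingers": 0.25},{"dp": [0,0,0.009],"angular": [0,0,0],"fingers": 0.25},{"dp": [0,0,0.01],"angular": [0,0,0],"fingers": 0.25},{"dp": [0,0,0.01],"angular": [0,0,0],"fingers": 0.25},{"dp": [0,0,0.01],"angular": [0,0,0],"fingers": 0.25},{"dp": [0,0,0.01],"angular": [0,0,0],"fingers": 0.25},{"dp": [0,0,0.01],"angular": [0,0,0],"fingers": 0.25}]}}

```text
time: 9.95
tool_pos: [472.7, 175.3, 20.5]
tcp_rot: [179.9, 0.0, 176.0]
ft_force: [-5.1, 5.5, 14.6]
finger_gap: 64.5
grip_force: 7.6
```

```bash
python3 - <<'E'
from h import *
plan((-94,36,20));s=sense();print(s['wrist_torque'],s['grip_force'],s['finger_gap'])
b=cv2.resize(snapshot('scene')[150:260,150:270],None,fx=5,fy=5,interpolation=cv2.INTER_CUBIC)
cv2.imwrite('pics/c3.png',b)
E
```

```text
dp [ 0.0047 -0.0056  0.0023] ang [0.0006 0.0003 0.0002] t 9.95 jig tcp [-93.1  37.1  20.5] [-5.1  5.5 14.6]
[1.36172025 0.73216603 0.20897006] 7.610687323613092 64.54466973877375
```

View pics/c3.png

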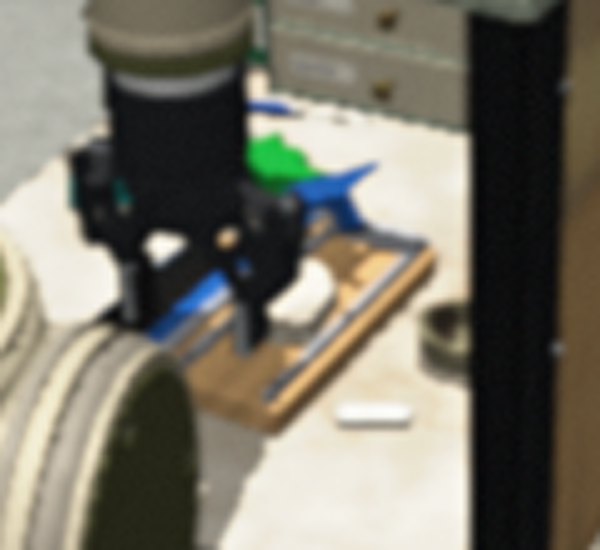

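The flap now stands high, so it is nearly or fully open. The extra −x force may mean the finger is touching the block's foot or rubbing on the treadle stop, so I'll back off 3 mm along the channel to tell which.

Emit:
{"op": "step_arm", "data": {"targets": [{"dp": [0.005,0,0],"angular": [0,0,0],"fingers": 0.25},{"dp": [0.01,0,0],"angular": [0,0,0],"fingers": 0.25},{"dp": [0.015,0,0],"angular": [0,0,0],"fingers": 0.25},{"dp": [0.015,0,0],"angular": [0,0,0],"fingers": 0.25},{"dp": [0.015,0,0.002],"angular": [0,0,0],"fingers": 0.25},{"dp": [0.015,0,0.004],"angular": [0,0,0],"fingers": 0.25},{"dp": [0.015,0,0.005],"angular": [0,0,0],"fingers": 0.25},{"dp": [0.015,0,0.005],"angular": [0,0,0],"fingers": 0.25}]}}

```text
time: 11.0
tool_pos: [471.7, 175.1, 20.4]
tcp_rot: [179.9, 0.3, 176.0]
ft_force: [0.5, 1.1, 16.0]
finger_gap: 64.0
grip_force: 8.0
```

```bash
python3 - <<'E'
from h import *
plan((-94,36,20));s=sense();print(s['wrist_torque'],s['grip_force'],s['finger_gap'])
E
```

```text
dp [-0.0005 -0.0041  0.0021] ang [0.0006 0.0015 0.    ] t 11.0 jig tcp [-94.1  36.8  20.4] [ 0.5  1.1 16. ]
[ 0.77889778 -0.0971839  -0.03107281] 7.979371917899698 63.98182735784562
```

The treadle is on its stop: 16 N, all on the pressing finger. Now I'll push.

Emit:
{"op": "step_arm", "data": {"targets": [{"dp": [-0.02,0,0],"angular": [0,0,0],"fingers": 0.25},{"dp": [-0.04,0,0],"angular": [0,0,0],"fingers": 0.25},{"dp": [-0.06,0,0],"angular": [0,0,0],"fingers": 0.25},{"dp": [-0.08,0,0],"angular": [0,0,0],"fingers": 0.25},{"dp": [-0.1,0,0],"angular": [0,0,0],"fingers": 0.25},{"dp": [-0.12,0,0],"angular": [0,0,0],"fingers": 0.25},{"dp": [-0.14,0,0],"angular": [0,0,0],"fingers": 0.25},{"dp": [-0.15,0,0],"angular": [0,0,0],"fingers": 0.25}]}}

```text
time: 12.0
tool_pos: [496.6, 173.4, 19.8]
tcp_rot: [180.0, -0.4, 176.1]
ft_force: [-29.7, 2.4, 41.5]
finger_gap: 64.1
grip_force: 20.6
```

```bash
python3 - <<'E'
from h import *
plan((-39,36,20));s=sense();print(s['wrist_torque'],s['grip_force'],s['finger_gap'])
b=cv2.resize(snapshot('scene')[150:260,150:270],None,fx=5,fy=5,interpolation=cv2.INTER_CUBIC)
cv2.imwrite('pics/c4.png',b)
E
```

```text
dp [-0.1505 -0.0044 -0.0019] ang [ 0.0002 -0.002   0.0005] t 12.0 jig tcp [-69.1  36.8  19.8] [-29.7   2.4  41.5]
[1.69402923 4.7637822  0.97631377] 20.62043834054066 64.06775296556167
```

View pics/c4.png

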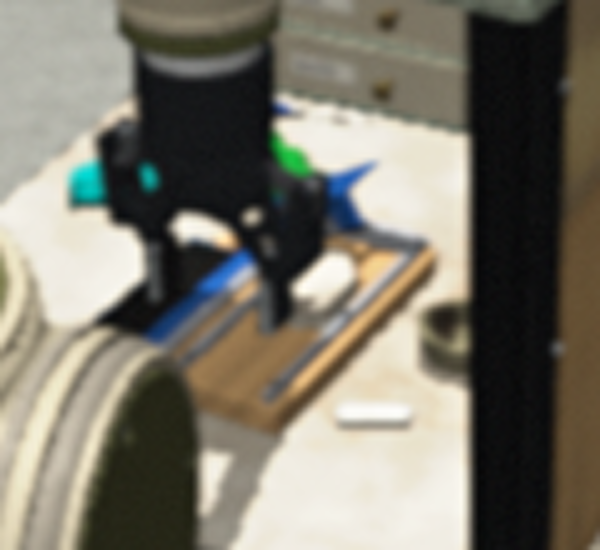

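The block is moving with the finger: block at crop (325,280), flap still open at (350,190). The press has grown to 41 N by friction, so I'll ease it by 2 mm before going on.

Emit:
{"op": "step_arm", "data": {"targets": [{"dp": [0,0,-0.003],"angular": [0,0,0],"fingers": 0.25},{"dp": [0,0,-0.006],"angular": [0,0,0],"fingers": 0.25},{"dp": [0,0,-0.009],"angular": [0,0,0],"fingers": 0.25},{"dp": [0,0,-0.009],"angular": [0,0,0],"fingers": 0.25},{"dp": [-0.01,0,-0.009],"angular": [0,0,0],"fingers": 0.25},{"dp": [-0.02,0,-0.009],"angular": [0,0,0],"fingers": 0.25},{"dp": [-0.03,0,-0.009],"angular": [0,0,0],"fingers": 0.25},{"dp": [-0.03,0,-0.009],"angular": [0,0,0],"fingers": 0.25}]}}

```text
time: 13.05
tool_pos: [503.8, 172.3, 20.5]
tcp_rot: [180.0, -0.2, 176.1]
ft_force: [-11.4, 1.5, 18.8]
finger_gap: 64.3
grip_force: 9.3
```

```bash
python3 - <<'E'
from h import *
plan((-39,36,20));s=sense();print(s['wrist_torque'],s['grip_force'],s['finger_gap'])
E
```

```text
dp [-0.1146 -0.0015  0.0021] ang [ 0.     -0.001   0.0003] t 13.05 jig tcp [-61.9  36.3  20.5] [-11.4   1.5  18.8]
[0.82083164 1.80387522 0.42058474] 9.302377009225722 64.26911974994306
```

Emit:
{"op": "step_arm", "data": {"targets": [{"dp": [-0.01,0,0],"angular": [0,0,0],"fingers": 0.25},{"dp": [-0.02,0,0],"angular": [0,0,0],"fingers": 0.25},{"dp": [-0.03,0,-0.001],"angular": [0,0,0],"fingers": 0.25},{"dp": [-0.04,0,-0.001],"angular": [0,0,0],"fingers": 0.25},{"dp": [-0.05,0,-0.002],"angular": [0,0,0],"fingers": 0.25},{"dp": [-0.06,0,-0.002],"angular": [0,0,0],"fingers": 0.25},{"dp": [-0.07,0,-0.002],"angular": [0,0,0],"fingers": 0.25},{"dp": [-0.08,0,-0.002],"angular": [0,0,0],"fingers": 0.25}]}}

```text
time: 14.05
tool_pos: [519.4, 171.0, 20.6]
tcp_rot: [-180.0, -0.2, 176.1]
ft_force: [-11.5, 0.6, 17.5]
finger_gap: 63.8
grip_force: 8.6
```

```bash
python3 - <<'E'
from h import *
plan((-39,36,20));s=sense();print(s['wrist_torque'],s['grip_force'],s['finger_gap'])
snapshot('scene');snapshot('top')
for c in ['scene','top']:
  for r in pinpoint(c,'block_mid')[:5]:
    q=w2j(atz(c,r['at'],29)); 
    if abs(q[0])<90 and abs(q[1])<40: print(c,r['conf'],q.round(1))
E
```

```text
dp [-0.0363 -0.0005  0.0028] ang [-0.0001 -0.0012  0.0003] t 14.05 jig tcp [-46.3  36.1  20.6] [-11.5   0.6  17.5]
[0.73254251 1.9138076  0.4574452 ] 8.55936830657754 63.845248848628785
scene 0.73 [-9.9 -8.8 29. ]
top 0.69 [-6.7 -3.4 29. ]
```

Emit:
{"op": "step_arm", "data": {"targets": [{"dp": [-0.006,0,0],"angular": [0,0,0],"fingers": 0.25},{"dp": [-0.012,0,0],"angular": [0,0,0],"fingers": 0.25},{"dp": [-0.018,0,0],"angular": [0,0,0],"fingers": 0.25},{"dp": [-0.024,0,0],"angular": [0,0,0],"fingers": 0.25},{"dp": [-0.03,0,0],"angular": [0,0,0],"fingers": 0.25},{"dp": [-0.036,0,0],"angular": [0,0,0],"fingers": 0.25},{"dp": [-0.036,0,0],"angular": [0,0,0],"fingers": 0.25},{"dp": [-0.036,0,0],"angular": [0,0,0],"fingers": 0.25}]}}

```text
time: 15.25
tool_pos: [524.8, 170.7, 20.5]
tcp_rot: [-180.0, -0.4, 176.1]
ft_force: [-18.8, 1.4, 24.0]
finger_gap: 63.9
grip_force: 12.1
```

```bash
python3 - <<'E'
from h import *
plan((-35,36,20));s=sense();print(s['wrist_torque'],s['grip_force'],s['finger_gap'])
E
```

```text
dp [-0.0289 -0.001   0.0021] ang [-0.0002 -0.0023  0.0005] t 15.25 jig tcp [-40.8  36.2  20.5] [-18.8   1.4  24. ]
[1.03071725 3.18765514 0.67559399] 12.146928699730779 63.93765988218268
```

The z-moment shows that all the drag is on the treadle side, so the back stop has not been reached yet. I'll go on in small steps.

Emit:
{"op": "step_arm", "data": {"targets": [{"dp": [0,0,-0.003],"angular": [0,0,0],"fingers": 0.25},{"dp": [-0.005,0,-0.003],"angular": [0,0,0],"fingers": 0.25},{"dp": [-0.01,0,-0.003],"angular": [0,0,0],"fingers": 0.25},{"dp": [-0.015,0,-0.003],"angular": [0,0,0],"fingers": 0.25},{"dp": [-0.02,0,-0.003],"angular": [0,0,0],"fingers": 0.25},{"dp": [-0.025,0,-0.003],"angular": [0,0,0],"fingers": 0.25},{"dp": [-0.025,0,-0.003],"angular": [0,0,0],"fingers": 0.25},{"dp": [-0.025,0,-0.003],"angular": [0,0,0],"fingers": 0.25}]}}

```text
time: 16.25
tool_pos: [528.7, 170.3, 20.6]
tcp_rot: [-179.9, -0.6, 176.1]
ft_force: [-22.9, 0.7, 26.0]
finger_gap: 64.2
grip_force: 14.2
```

```bash
python3 - <<'E'
from h import *
plan((-35,36,20));s=sense();print(s['wrist_torque'],s['grip_force'],s['finger_gap'])
for k in range(2):
 snapshot('scene');snapshot('top')
 for c in ['scene','top']:
  for r in pinpoint(c,'block_mid')[:5]:
    q=w2j(atz(c,r['at'],29)); 
    if abs(q[0])<90 and abs(q[1])<40: print(c,r['conf'],q.round(1))
b=cv2.resize(snapshot('scene')[165:240,180:270],None,fx=7,fy=7,interpolation=cv2.INTER_CUBIC)
cv2.imwrite('pics/c5.png',b)
E
```

```text
dp [-0.0096  0.0001  0.0027] ang [-0.0003 -0.0031  0.0004] t 16.25 jig tcp [-36.9  36.   20.6] [-22.9   0.7  26. ]
[0.71298668 3.73060119 0.25415613] 14.156818304909393 64.23813081056701
scene 0.49 [11.9 -8.8 29. ]
top 0.57 [ 1.8 -4.5 29. ]
scene 0.66 [20. -0. 29.]
top 0.69 [-4.7 -6.2 29. ]
```

View pics/c5.png

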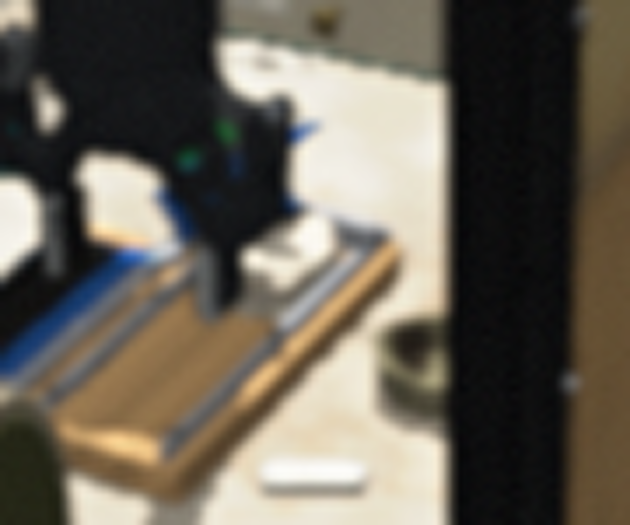

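The block now lies near the back stop, at crop (290,255). The moment shows about 8 N on the pushing finger, so it is touching the stop. I'll push 2.5 mm more to confirm.

Emit:
{"op": "step_arm", "data": {"targets": [{"dp": [0,0,-0.002],"angular": [0,0,0],"fingers": 0.25},{"dp": [-0.003,0,-0.002],"angular": [0,0,0],"fingers": 0.25},{"dp": [-0.006,0,-0.002],"angular": [0,0,0],"fingers": 0.25},{"dp": [-0.009,0,-0.002],"angular": [0,0,0],"fingers": 0.25},{"dp": [-0.012,0,-0.002],"angular": [0,0,0],"fingers": 0.25},{"dp": [-0.012,0,-0.002],"angular": [0,0,0],"fingers": 0.25},{"dp": [-0.012,0,-0.002],"angular": [0,0,0],"fingers": 0.25},{"dp": [-0.012,0,-0.002],"angular": [0,0,0],"fingers": 0.25}]}}

```text
time: 17.7
tool_pos: [528.8, 170.2, 20.5]
tcp_rot: [-179.9, -0.8, 176.1]
ft_force: [-33.3, 1.5, 32.6]
finger_gap: 64.1
grip_force: 18.6
```

```bash
python3 - <<'E'
from h import *
plan((-35,36,20));s=sense();print(s['wrist_torque'],s['grip_force'],s['finger_gap'])
E
```

```text
dp [-0.0092  0.0002  0.0024] ang [-0.0005 -0.0046  0.0004] t 17.7 jig tcp [-36.8  36.   20.5] [-33.3   1.5  32.6]
[0.72621439 5.40563782 0.22845906] 18.621061930898577 64.09830232529114
```

The force rose with no motion, so the block is home. I'll back off a little, then lift straight up.

Emit:
{"op": "step_arm", "data": {"targets": [{"dp": [0.01,0,0],"angular": [0,0,0],"fingers": 0.25},{"dp": [0.02,0,0],"angular": [0,0,0],"fingers": 0.25},{"dp": [0.03,0,0],"angular": [0,0,0],"fingers": 0.25},{"dp": [0.04,0,0],"angular": [0,0,0],"fingers": 0.25},{"dp": [0.05,0,-0.002],"angular": [0,0,0],"fingers": 0.25},{"dp": [0.05,0,-0.002],"angular": [0,0,0],"fingers": 0.25},{"dp": [0.05,0,-0.002],"angular": [0,0,0],"fingers": 0.25},{"dp": [0.05,0,-0.002],"angular": [0,0,0],"fingers": 0.25}]}}

```text
time: 18.7
tool_pos: [527.1, 170.2, 22.6]
tcp_rot: [180.0, 0.2, 176.0]
ft_force: [3.2, -0.1, 6.2]
finger_gap: 64.0
grip_force: 3.1
```

Emit:
{"op": "step_arm", "data": {"targets": [{"dp": [0,0,-0.05],"angular": [0,0,0],"fingers": 0.25},{"dp": [0,0,-0.1],"angular": [0,0,0],"fingers": 0.25},{"dp": [0,0,-0.2],"angular": [0,0,0],"fingers": 0.25},{"dp": [0,0,-0.3],"angular": [0,0,0],"fingers": 0.25},{"dp": [0.2,0,-0.5],"angular": [0,0,0],"fingers": 0.25},{"dp": [0.4,0.2,-0.7],"angular": [0,0,0],"fingers": 0.25},{"dp": [0.6,0.4,-0.8],"angular": [0,0,0],"fingers": 0.25},{"dp": [0.8,-0.5,-0.8],"angular": [0,0,0],"fingers": 0.25}]}}

```text
time: 19.7
tool_pos: [393.3, 204.4, 185.0]
tcp_rot: [179.7, 0.3, 177.0]
ft_force: [1.5, -2.4, -0.4]
finger_gap: 64.2
grip_force: 0.0
```

```bash
python3 - <<'E'
from h import *
s=sense();print(s['time'],s['tool_pos'],s['ft_force'])
for k in range(2):
 a=snapshot('top');b=snapshot('scene')
 for c in ['scene','top']:
  for r in pinpoint(c,'block_mid')[:5]:
    q=w2j(atz(c,r['at'],29)); 
    if abs(q[0])<90 and abs(q[1])<40: print(c,r['conf'],q.round(1))
b=cv2.resize(b[165:240,150:250],(400,300),interpolation=cv2.INTER_CUBIC)
a=cv2.resize(a[180:280,160:260],(400,400),interpolation=cv2.INTER_CUBIC)[:300]
cv2.imwrite('pics/c6.png',np.hstack([b,a]))
E
```

```text
19.7 [393.27786086 204.36024583 185.02172033] [ 1.49207076 -2.36736306 -0.40199894]
scene 0.69 [12.4 -5.1 29. ]
top 0.56 [ 1.5 -4.8 29. ]
scene 0.67 [14.3 -5.3 29. ]
top 0.62 [-3.7 -6.2 29. ]
```

View pics/c6.png

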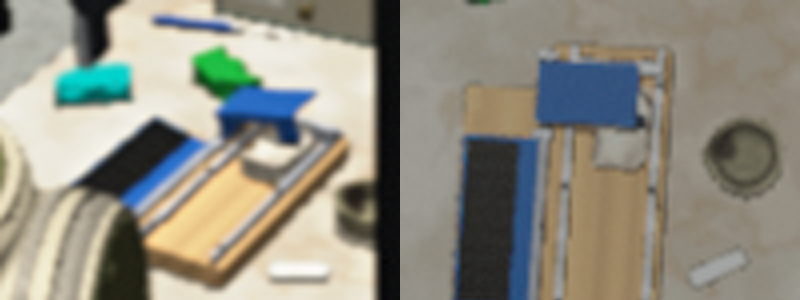

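The flap rests raised on the block, and about 28 mm of the block sticks out: top-crop x 595–648, y 125–168. Dish and bar are undisturbed. I'll check the rear edge numerically.

```bash
python3 - <<'E'
from h import *
im=snapshot('top')
for v in (165,170): print(w2j(atz('top',(160+220/4-.5,180+v/4-.5),37)).round(1))
for n in ('dish','bar','hammer'):
    for r in pinpoint('top',n)[:1]: print(n,atz('top',r['at'],0).round())
print(np.abs(sense()['qd']).max())
E
```

```text
[-24.   -8.2  37. ]
[-27.3  -8.4  37. ]
dish [544.  44.   0.]
bar [467.  64.   0.]
hammer [811.  27.   0.]
0.34959038064508596
```

Emit:
{"op": "step_arm", "data": {"targets": [{"dp": [0,0,-0.1],"angular": [0,0,0],"fingers": 0.25},{"dp": [0,0,-0.1],"angular": [0,0,0],"fingers": 0.25},{"dp": [0,0,-0.1],"angular": [0,0,0],"fingers": 0.25},{"dp": [0,0,-0.1],"angular": [0,0,0],"fingers": 0.25},{"dp": [0,0,-0.1],"angular": [0,0,0],"fingers": 0.25},{"dp": [0,0,-0.1],"angular": [0,0,0],"fingers": 0.25},{"dp": [0,0,-0.1],"angular": [0,0,0],"fingers": 0.25},{"dp": [0,0,-0.1],"angular": [0,0,0],"fingers": 0.25}]}}

```text
time: 21.3
tool_pos: [395.2, 196.1, 200.7]
tcp_rot: [180.0, 0.0, 176.0]
ft_force: [-0.4, 0.4, 1.0]
finger_gap: 63.8
grip_force: 0.0
```

The rear edge is at about −26 mm, so the block is home. Handing in.

```bash
python3 -c "from bench import hand_in;print(hand_in())"
```

```text
the job is handed in; nothing more can be done
None
```

The pale block was pushed home against the back stop with the treadle held, both fingertips were then released, and the flap closed onto the block. I handed the job in at about 21 s; no verdict came back.

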